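Hang the deep-socket hanger in the slotted rail

TASK

Two socket hangers stand on the workshop bench. Take the one with the long (deep) socket, bring its neck into the slot of the hanging rail through the slot's open end, slide it along until it is fully home at the closed end, and leave it hanging there by its flange. Leave the hanger with the short socket standing where it is.

Things in the scene. Friction and masses are not known exactly. Their poses are not given: they have to be found in the camera images.
- deep_hanger: The hanger to move: upright, round about z, 159 mm tall, 0.33-0.6 kg. From its underside up: dark steel socket 0-75 mm, 50 mm diameter (42 at its top); neck 75-109, 12 diameter; flat round flange 109-115, 56 diameter; black cylindrical knob 115-159, 24 diameter, gripped from above. Origin: centre of the underside; z up. May swap places with the short hanger.
- short_hanger: Bystander of the same make, with a short socket: 40 mm long, 50 mm diameter; the whole hanger is 124 mm tall and stands upright. Origin: centre of its underside. To be left in place.
- rail_mouth (a point): Slot centre at the fixed rail's open end, on its top face, 160 mm above the bench; x runs along the slot to the closed end, z up. Rail: level steel sheet 180 x 100 x 6 mm, slot 26 mm wide; edges bent down 22 mm; four corner posts, 88 mm clear between, nothing above. Flange (rides above) and socket (below) are wider than the slot: only this end lets the neck in. Place and yaw vary.
- rail_home (a point): Same axes, 142 mm further along x, on the slot's centre line at the top face: where the neck's axis lies when the neck touches the slot's closed end. The flange's underside then rests on the sheet at this level, deep_hanger's origin 109 mm below. Below the rail an upright sheet stands 33 mm beyond this point.

How it is judged:
By the outcome, as a careful person would: the job done as asked, in the order asked, and still so for the second after the job is handed in, with the robot touching nothing.
It also fails if it takes over 45 s, if anything falls off the work surface, if the arm or the gripper's body presses on something with over 40 N, if the wrist force passes 120 N, or if a joint passes its speed limit or range.

ROBOT

A 7-joint arm with a two-finger parallel gripper is mounted at the origin on the work surface. World frame = base frame: x ahead of the robot, y to its left, z up, the work surface at z = 0. Lengths are in mm, angles in degrees, forces in N, time in s.
With the tool pointing down it reaches from about 350 to 900 mm from the base axis. Payload 19.9 kg.
Tool frame: the origin (TCP) lies midway between the tips of the shut fingers; the grasp point (between the pads) lies 19 mm behind it (env.grasp_offset is the distance from the TCP to the grasp point, in mm); z points along the fingers, y is the direction in which the jaws open and shut (so a half turn about z gives the same grasp; the last joint's range is limited). The gripper opens to 94 mm and grips with 3 to 60 N. Pads are 16 mm wide; open, the fingers measure 119 mm over their backs; the gripper's body (75 mm by 177 mm) begins 78 mm behind the grasp point.
Start: joints at [-74.169, 23.915, -0.59, 92.452, 0.269, 63.638, -3.037], TCP at [195.288, 593.685, 205.425] pointing down, gripper open.
Joint ranges: [-161.28, 161.28], [-22.2, 115.67], [-73.04, 71.86], [3.21, 147.25], [-68.34, 248.33], [10.77, 114.83], [-161.83, 161.83]. Speed limits (degrees/s): [108.29, 108.29, 136.94, 136.94, 172.46, 172.46, 172.46].

INTERFACE

Orientations are given as [roll, pitch, yaw] about the fixed x, y, z axes, in that order (R = Rz(yaw) Ry(pitch) Rx(roll)).
In Python, from plant import env, eyes, workorder gives the robot as it stands.
- The arm moves only by the tool send_rows, never from a script. Its argument "steps" is one flat list of numbers, 6 for each row, row after row: the shift along the tool's x, y, z in cm, then the turn, a rotation vector about the tool's x, y, z in rad. In form: [x, y, z, wx, wy, wz, x, y, z, wx, wy, wz, ...]. A call has 1 to 20 rows; each row is the pose to reach, as a shift and turn from the pose commanded when the call began, along the tool's axes at that moment; what a row does not reach only later rows make up. A row lasts 1/12 s, in which the tool goes at most 41.7 mm and 7.16 degrees, less where a joint would pass 70% of its speed; a pose out of reach is approached as far as the arm can. A call with a gripper value outside its range is refused whole. "fingers" is the closure, from 0 (fully open) to 1 (shut), set as the call begins (left out, the last holds). The fingers move at their own pace and stop on an object; "squeeze" is the grip in N (left out, the last holds). Time passes only in rows, so rows that repeat a pose let the fingers close. It gives the time, the measured TCP pose, the force and the opening at its end, in the units of the state.
- env.read_state(): the state, without advancing time (a new reading comes with each control period).
- eyes.get_image(name): name is "scene" or "side" or "wrist"; returns the picture (400x640x3 uint8, red, green, blue); there is no depth.
- eyes.camera_info(name): a dict with "fx", "fy", "cx", "cy" (pixels), "R" (3x3) and "t" (3): a world point X has camera coordinates R X + t. Camera axes: x right, y down, z forward; pixel columns grow to the right and rows downward; lengths in mm; the calibration is good to about 2 mm. A picture is of the moment at which its call begins: read the wrist's pose just before it. camera_info takes no time and is no camera call; for the wrist camera it gives the pose at the moment of the call.
- workorder.hand_in(): hands the job in, once; it reports no verdict.
The state is a dict: "clock": time; "qpos": joint angles; "joint_velocities": joint speeds; "joint_efforts": joint torques, N m; "tcp_pos": TCP position; "tool_rot": TCP orientation; "wrist_force": force on the tool from outside, world axes, zero at the start; "moment": the same for the moment, N m; "grip_width": finger opening in mm.
Only numpy, scipy, OpenCV 4.12 (cv2) and the standard library are available. Lean on these libraries where they do the work, as an engineer would, in place of code of your own. Each camera call takes 0.05 s, during which the arm holds its last target. There are 200 camera calls.

## Working session

There is one attempt and no reset: what is moved stays moved. The work goes in short steps, Python scripts to look and compute and a tool call to move; the robot and the scene stay as the last step left them, time stands still between calls to the robot, and variables do not carry over. Pictures are saved under pics/ and viewed, about 8 in all and at most 12, crops included, and the job is handed in when it is done.

Besides the shell and the picture viewer there is one more tool, called after ">>>" as name(argument=value, ...), one argument or row to a line, values as JSON. send_rows: Moves the arm, as the interface text tells. Its arguments: {"type":"object","properties":{"steps":{"type":"array","items":{"type":"number"}},"fingers":{"type":"number"},"squeeze":{"type":"number"}},"required":["steps"]}

```bash
mkdir -p pics; ls; python3 - <<'E'
from plant import env, eyes, workorder
import cv2
s=env.read_state();print(s['clock'],s['tcp_pos'],s['tool_rot'],s['grip_width'],env.grasp_offset)
for n in("scene","side"):
    im=eyes.get_image(n);cv2.imwrite(f'pics/{n}0.png',im[:,:,::-1])
    print(n,eyes.camera_info(n))
E
```

```text
pics
0.0 [195.21226121 593.32795052 204.80766405] [-1.79927779e+02  6.43999312e-03  1.61788560e+02] 93.72995359148874 18.8
scene {'fx': 367.5204183991167, 'fy': 367.5204183991167, 'cx': 311.43973523565955, 'cy': 198.93678459883273, 'R': array([[-0.22054551,  0.97535783,  0.00606528],
       [ 0.71273212,  0.16540012, -0.6816566 ],
       [-0.6658623 , -0.14601338, -0.7316471 ]]), 't': array([ 152.24113846, -291.28719918, 1231.54893046])}
side {'fx': 427.9151928724968, 'fy': 427.9151928724968, 'cx': 312.6208315668078, 'cy': 198.43677166860274, 'R': array([[-0.99614297, -0.08644988, -0.0150198 ],
       [-0.0435301 ,  0.6355168 , -0.77085895],
       [ 0.076186  , -0.76723192, -0.63682877]]), 't': array([ 510.90189787,  152.91575387, 1055.53740042])}
```

View pics/scene0.png

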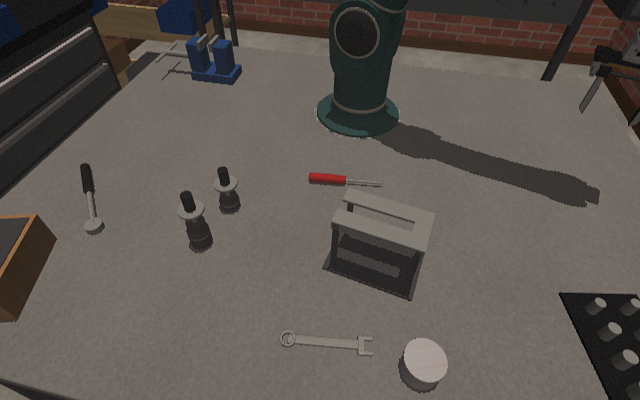

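View pics/side0.png

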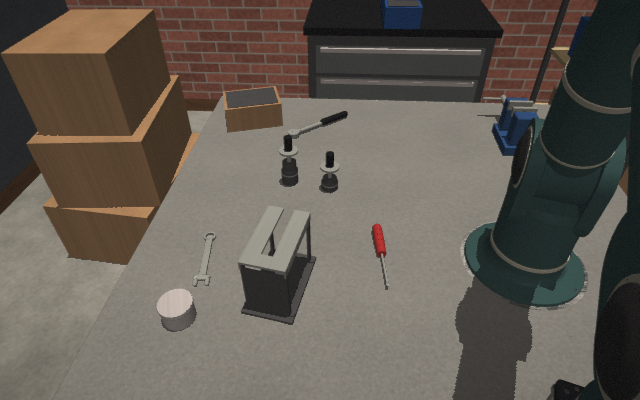

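The deep hanger is at scene (190,220) and side (289,160), and the short one at scene (227,190) and side (330,172). The rail is at scene (385,220) and side (277,240), with its open end towards the hangers (−y). Next I'll make crops to measure from.

```bash
python3 - <<'E'
import cv2,numpy as np
a=cv2.imread('pics/scene0.png');b=cv2.imread('pics/side0.png')
f=lambda im,x,y,w,h:cv2.resize(im[y:y+h,x:x+w],(400,600*0+h*400//w),interpolation=cv2.INTER_CUBIC)
A=np.vstack([f(a,325,180,115,75),f(a,170,155,80,66+0)[:330]])
B=np.vstack([f(b,230,200,100,80),f(b,270,130,80,56)])
h=min(len(A),len(B),600)
print(A.shape,B.shape);cv2.imwrite('pics/crop0.png',np.hstack([A[:h],B[:h]]))
E
```

```text
(590, 400, 3) (600, 400, 3)
```

View pics/crop0.png

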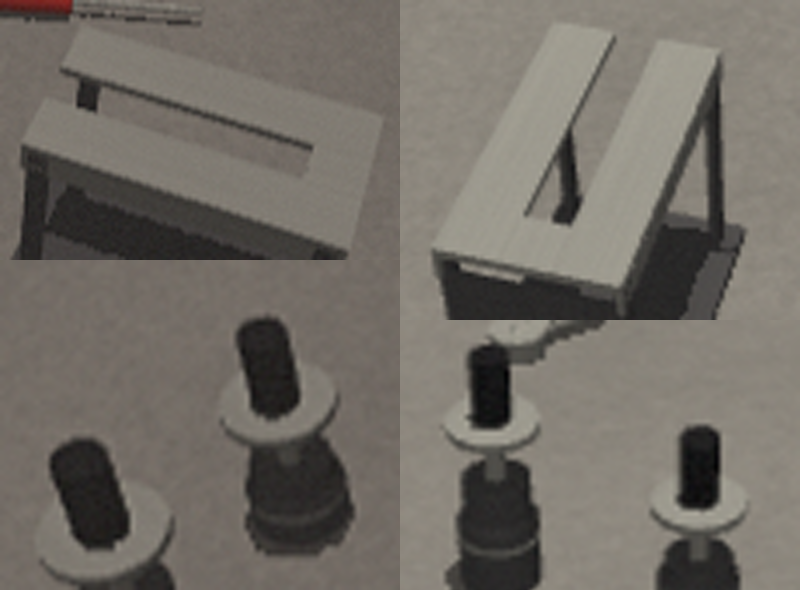

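```bash
cat > h.py <<'E'
from plant import env, eyes, workorder
import numpy as np
def ray(ci,p,z):
    d=np.array([(p[0]-ci['cx'])/ci['fx'],(p[1]-ci['cy'])/ci['fy'],1.])
    R=ci['R'];C=-R.T@ci['t'];w=R.T@d
    return (C+w*(z-C[2])/w[2])[:2]
E
python3 - <<'E'
from h import *
np.set_printoptions(precision=1,suppress=True)
S=eyes.camera_info('scene');D=eyes.camera_info('side')
k=115/400
sc=[(80,25),(62,70),(45,100),(22,145),(383,118),(348,250),(313,148),(303,180)]
sd=[(158,22),(215,36),(258,40),(320,50),(32,252),(218,290),(125,215),(172,225)]
a=[ray(S,(325+x*k,180+y*k),160) for x,y in sc]
b=[ray(D,(230+x/4,200+y/4),160) for x,y in sd]
print("scene",*a,"\nside",*b)
for n,p,q,z in(("deep",(191,209),(288.4,151.4),115),("short",(170+278/5,155+142/5),(270+299/5,130+182/5),80)):
    print(n,ray(S,p,z),ray(D,q,z))
E
```

```text
scene [518.6  38.1] [557.3  33.6] [582.3  28. ] [617.6  21.4] [552.8 214.6] [648.2 196.8] [583.7 177.1] [607.4 172.6] 
side [608.2  20.7] [573.8  30.6] [548.9  32.3] [513.1  38.4] [641.9 199.2] [546.4 216.7] [600.2 171.1] [575.3 176.2]
deep [ 613.6 -280. ] [ 605.3 -273.9]
short [ 492.4 -256.6] [ 484.  -256.3]
```

```bash
cat >> h.py <<'E'
from scipy.spatial.transform import Rotation as Ro
np.set_printoptions(precision=3,suppress=True)
def to(p,yaw=None):
    s=env.read_state();R=Ro.from_euler('xyz',s['tool_rot'],degrees=True)
    T=Ro.from_euler('xyz',[180,0,s['tool_rot'][2] if yaw is None else yaw],degrees=True)
    print('t',s['clock'],'tcp',s['tcp_pos'],s['tool_rot'],'F',s['wrist_force'],'w',s['grip_width'])
    print('shift cm',R.inv().apply(np.array(p)-s['tcp_pos'])/10,'rv',(R.inv()*T).as_rotvec())
E
python3 -c "
from h import *
to((609,-277,300),79.6)"
```

```text
t 0.1 tcp [195.185 593.405 204.898] [-179.938    0.005  161.793] F [-0.295  1.018  0.144] w 94.21404192073287
shift cm [-66.506 -69.763  -9.43 ] rv [-0.001  0.001  1.435]
```

>>> send_rows(
  steps=[0,0,-4,0,0,0,0,0,-8,0,0,0,-2,-2,-9.4,0,0,0.05,-4.7,-5,-9.4,0,0,0.12,-7.5,-7.9,-9.4,0,0,0.18,-10.2,-10.7,-9.4,0,0,0.24,-13,-13.6,-9.4,0,0,0.3,-15.7,-16.5,-9.4,0,0,0.36,-18.5,-19.4,-9.4,0,0,0.42,-21.2,-22.2,-9.4,0,0,0.48,-24,-25.1,-9.4,0,0,0.54,-26.7,-28,-9.4,0,0,0.6,-29.5,-30.9,-9.4,0,0,0.66,-32.2,-33.8,-9.4,0,0,0.72,-35,-36.7,-9.4,0,0,0.78,-37.7,-39.6,-9.4,0,0,0.84,-40.5,-42.5,-9.4,0,0,0.9,-43.2,-45.3,-9.4,0,0,0.96,-46,-48.2,-9.4,0,0,1.02,-48,-50.3,-9.4,0,0,1.06],
  fingers=0,
)

```text
clock: 1.77
tcp_pos: [494.6, -37.4, 299.6]
tool_rot: [180.0, 0.0, 100.8]
wrist_force: [-0.3, -0.3, 0.8]
grip_width: 94.2
```

```bash
python3 -c "
from h import *
to((609,-277,300),79.6)"
```

```text
t 1.7667 tcp [494.648 -37.375 299.6  ] [179.978   0.036 100.767] F [-0.271 -0.315  0.768] w 94.20484224402107
shift cm [-25.677   6.757  -0.021] rv [0.001 0.001 0.369]
```

>>> send_rows(
  steps=[-3,0.8,0,0,0,0.05,-6,1.6,0,0,0,0.1,-9,2.4,0,0,0,0.15,-12,3.2,0,0,0,0.2,-15,4,0,0,0,0.25,-18,4.8,0,0,0,0.3,-21,5.6,0,0,0,0.33,-23.5,6.3,0,0,0,0.36,-25.7,6.76,0,0,0,0.369,-25.7,6.76,0,0,0,0.369,-25.7,6.76,0,0,0,0.369,-25.7,6.76,0,0,0,0.369],
)

```text
clock: 2.77
tcp_pos: [609.6, -272.9, 299.1]
tool_rot: [-180.0, -0.0, 79.9]
wrist_force: [-0.5, 1.3, -0.1]
grip_width: 93.8
```

```bash
python3 - <<'E'
from h import *
import cv2
to((609,-277,300),79.6)
ci=eyes.camera_info('wrist');im=eyes.get_image('wrist');cv2.imwrite('pics/w1.png',im[:,:,::-1])
print('cam C',-ci['R'].T@ci['t'],ci['R'])
X=np.array([609.5,-277,159]);c=ci['R']@X+ci['t'];print(ci['fx']*c[0]/c[2]+ci['cx'],ci['fy']*c[1]/c[2]+ci['cy'])
E
```

```text
t 2.7667 tcp [ 609.581 -272.881  299.129] [-179.965   -0.013   79.932] F [-0.5    1.334 -0.079] w 93.79593386246894
shift cm [-0.416  0.015 -0.087] rv [-0.001 -0.     0.006]
cam C [ 623.601 -194.106  478.56 ] [[ 0.985 -0.175 -0.   ]
 [-0.168 -0.947  0.274]
 [-0.048 -0.27  -0.962]]
325.4713479759475 192.96737666955195
```

View pics/w1.png

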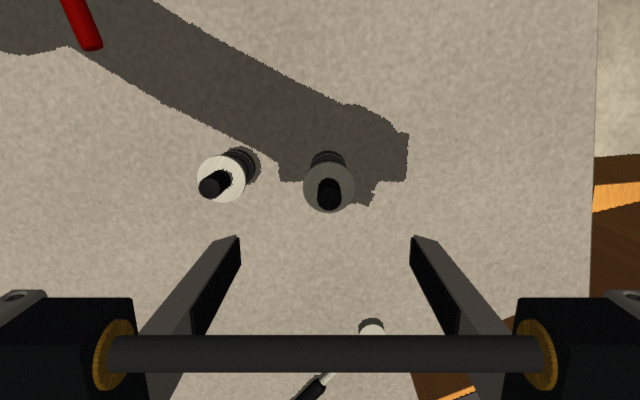

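The wrist view shows the deep hanger in the arm's shadow, with its flange near (329,187) and its knob near (329,195). The short hanger is at (221,180). I'll refine the deep hanger's position.

```bash
python3 - <<'E'
from h import *
import cv2
im=cv2.imread('pics/w1.png');ci=eyes.camera_info('wrist')
r=im[150:225,290:370].astype(int);g=r.mean(2)
m=(g<38).astype(np.uint8)
n,l,st,c=cv2.connectedComponentsWithStats(m)
for i in range(1,n):
    if st[i,4]>30: print('dark',st[i]+[290,150,0,0,0],c[i]+[290,150])
print(g[30:66:5,10:70:5].astype(int))
print('flange',ray(ci,(329,187),115),'knobtop(329,199)',ray(ci,(329,199),159))
cv2.imwrite('pics/w1c.png',cv2.resize(np.clip(r*1.6,0,255).astype(np.uint8),None,fx=7,fy=7,interpolation=cv2.INTER_CUBIC))
E
```

```text
dark [310 151  36  17 285] [327.291 157.933]
dark [317 178  25  33 648] [328.651 194.06 ]
[[ 66  79  78  81  78   7   7  30  79  81  76  64]
 [151  80  76  79   5   4   6  10  76  77  79  69]
 [158  78  80  79   0   9   9   9  35  79  75  67]
 [159  77  76  80   9  10  11  12  11  76  76  66]
 [158 154  78  80  11   7  10   8   2  75  77  68]
 [157 161  99  77   8   9  14   7  71  73 158 157]
 [156 163 150 158  77  54  28  78 130 154 152 159]
 [159 155 154 156 162 166 160 161 159 160 154 160]]
flange [ 612.612 -282.194] knobtop(329,199) [ 611.939 -283.015]
```

View pics/w1c.png

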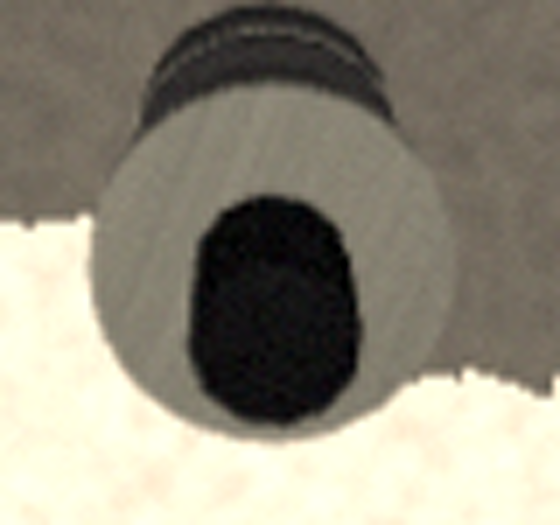

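```bash
python3 -c "
from h import *
to((612.2,-282.5,200),79.6)"
```

```text
t 2.8167 tcp [ 609.7   -272.435  299.405] [-179.991   -0.027   79.97 ] F [-0.076 -0.138 -0.265] w 94.20790652572708
shift cm [-0.952  0.423  9.94 ] rv [-0.    -0.     0.006]
```

>>> send_rows(
  steps=[-0.3,0.1,2,0,0,0,-0.6,0.3,5,0,0,0,-0.95,0.42,8,0,0,0,-0.95,0.42,9.9,0,0,0,-0.95,0.42,9.9,0,0,0,-0.95,0.42,9.9,0,0,0,-0.95,0.42,9.9,0,0,0],
)

```text
clock: 3.4
tcp_pos: [612.8, -283.2, 202.3]
tool_rot: [179.9, 0.0, 80.0]
wrist_force: [0.1, 0.0, 0.4]
grip_width: 94.4
```

```bash
python3 - <<'E'
from h import *
import cv2
to((612.2,-282.5,122),79.6)
ci=eyes.camera_info('wrist');im=eyes.get_image('wrist');cv2.imwrite('pics/w2.png',im[:,:,::-1])
for X in((612.2,-282.5,159),(612.2,-282.5,115)):
    c=ci['R']@np.array(X)+ci['t'];print(ci['fx']*c[0]/c[2]+ci['cx'],ci['fy']*c[1]/c[2]+ci['cy'])
E
```

```text
t 3.4 tcp [ 612.829 -283.187  202.317] [179.89    0.013  79.961] F [0.129 0.005 0.378] w 94.44110280304251
shift cm [ 0.059 -0.089  8.032] rv [0.002 0.    0.006]
323.4674693093042 222.9111107672408
323.53183250921353 204.22184835505044
```

View pics/w2.png

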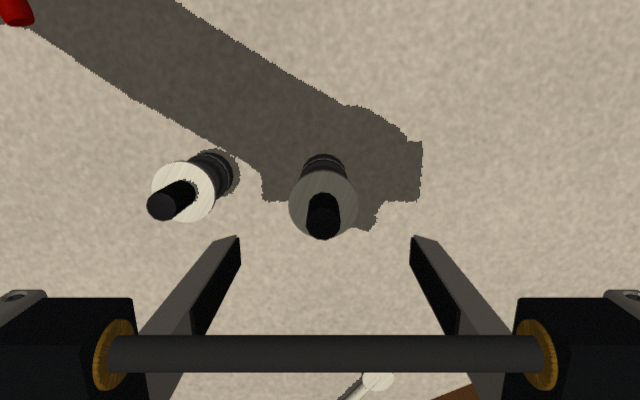

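The knob top is at (323,223), which matches the predicted (323.5,222.9). Descending to grip.

>>> send_rows(
  steps=[0,-0.05,2,0,0,0,0.05,-0.09,4,0,0,0,0.05,-0.09,6,0,0,0,0.05,-0.09,7.2,0,0,0,0.05,-0.09,7.8,0,0,0,0.05,-0.09,7.8,0,0,0,0.05,-0.09,7.8,0,0,0,0.05,-0.09,7.8,0,0,0],
)

```text
clock: 4.12
tcp_pos: [611.9, -283.2, 123.8]
tool_rot: [179.9, 0.0, 79.9]
wrist_force: [0.5, 0.6, -0.1]
grip_width: 94.1
```

```bash
python3 -c "
from h import *
to((612.2,-282.5,122),79.6)"
```

```text
t 4.1167 tcp [ 611.942 -283.179  123.843] [179.908   0.024  79.916] F [ 0.476  0.614 -0.097] w 94.13389776468821
shift cm [0.071 0.013 0.184] rv [0.002 0.    0.006]
```

>>> send_rows(
  steps=[0,0,0,0,0,0,0,0,0,0,0,0,0,0,0,0,0,0,0,0,0,0,0,0,0,0,0,0,0,0,0,0,0,0,0,0,0,0,0,0,0,0,0,0,0,0,0,0,0,0,0,0,0,0,0,0,0,0,0,0,0,0,0,0,0,0,0,0,0,0,0,0],
  fingers=1,
  squeeze=35,
)

```text
clock: 5.12
tcp_pos: [611.5, -282.8, 122.5]
tool_rot: [180.0, 0.0, 79.9]
wrist_force: [1.4, 0.7, -1.2]
grip_width: 24.0
```

>>> send_rows(
  steps=[0,0,-0.5,0,0,0,0,0,-1.5,0,0,0,0,0,-3,0,0,0,0,0,-4.5,0,0,0,0,0,-5.3,0,0,0,0,0,-5.6,0,0,0,0,0,-5.6,0,0,0,0,0,-5.6,0,0,0,0,0,-5.6,0,0,0,0,0,-5.6,0,0,0],
)

```text
clock: 5.95
tcp_pos: [611.1, -282.7, 177.8]
tool_rot: [-179.9, -0.0, 79.9]
wrist_force: [-0.7, -0.4, -4.8]
grip_width: 23.5
```

```bash
python3 -c "
from h import *
d=np.array([32.4,177]);d/=np.hypot(*d)
m=np.array([565.3,30.5])
to((*(m-75*d),178),79.6)"
```

```text
t 5.95 tcp [ 611.109 -282.665  177.793] [-179.942   -0.004   79.913] F [-0.71  -0.393 -4.793] w 23.537618882984308
shift cm [ 22.53  -10.032  -0.009] rv [-0.001 -0.     0.005]
```

>>> send_rows(
  steps=[1.5,0,0,0,0,0,4,-0.6,0,0,0,0,7,-2,0,0,0,0,10,-3.7,0,0,0,0,13,-5.4,0,0,0,0,16,-7,0,0,0,0,19,-8.5,0,0,0,0,21,-9.5,0,0,0,0,22.2,-10,0,0,0,0,22.5,-10,0,0,0,0.003,22.5,-10,0,0,0,0.005,22.5,-10,0,0,0,0.005,22.5,-10,0,0,0,0.005,22.5,-10,0,0,0,0.005],
)

```text
clock: 7.12
tcp_pos: [552.4, -45.0, 178.4]
tool_rot: [180.0, 0.0, 79.5]
wrist_force: [1.0, 1.0, -4.9]
grip_width: 23.4
```

```bash
python3 - <<'E'
from h import *
import cv2
to((551.8,-43.2,178),79.6)
out=[]
for n in('wrist','scene','side'):
    im=eyes.get_image(n)[:,:,::-1];cv2.imwrite(f'pics/{n}3.png',im)
    if n=='wrist': ci=eyes.camera_info(n); W=cv2.resize(im,(480,300))
    else: 
        x,y=(300,150) if n=='scene' else (220,130)
        out.append(cv2.resize(im[y:y+150,x:x+160],(320,300),interpolation=cv2.INTER_CUBIC))
cv2.imwrite('pics/c3.png',np.vstack([np.hstack([W,np.zeros((300,160,3),np.uint8)]),np.hstack(out)]))
for X in((565.3,30.5,160),(590.8,170.2,160)):
    c=ci['R']@np.array(X)+ci['t'];print(ci['fx']*c[0]/c[2]+ci['cx'],ci['fy']*c[1]/c[2]+ci['cy'])
E
```

```text
t 7.1167 tcp [552.366 -44.991 178.405] [179.997   0.034  79.538] F [ 1.023  0.958 -4.861] w 23.389032784775694
shift cm [ 0.166 -0.088  0.04 ] rv [ 0.     0.001 -0.001]
323.0178530327034 107.00673905196093
321.93708066854305 -231.743164235433
```

View pics/c3.png

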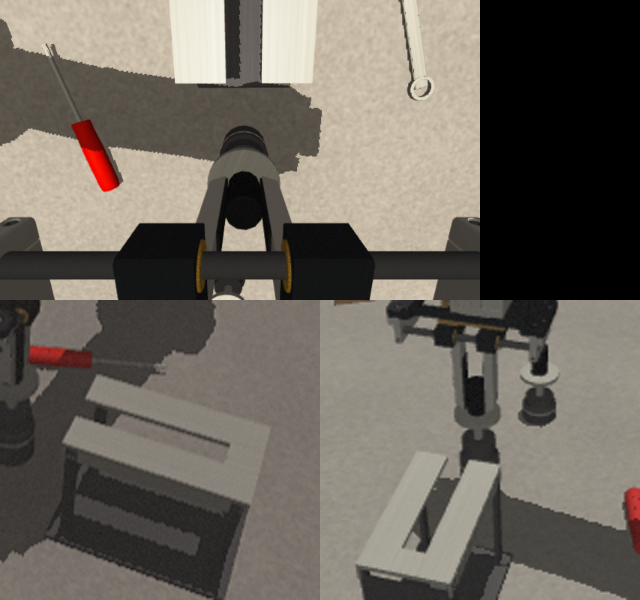

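The wrist view shows the rail's open end at row ~110 and the slot centre at column ~325; I predicted (323,107). I'll measure the slot edges precisely.

```bash
python3 - <<'E'
from h import *
import cv2
g=cv2.imread('pics/wrist3.png').mean(2);ci=eyes.camera_info('wrist')
for r in(5,30,55,80,100):
    b=g[r,220:430]>150
    # plate = bright smooth; print edges
    e=np.flatnonzero(np.abs(np.diff(cv2.blur(g[r:r+4],(1,4))[0,200:440]))>25)+200
    b=g[r]>170; L=300
    while not b[L]:L-=1
    R=345
    while not b[R]:R+=1
    p,q=ray(ci,(L+.5,r),160),ray(ci,(R-.5,r),160)
    print(r,L,R,e,p,q,(p+q)/2,np.hypot(*(q-p)))
for c in(260,390):print(c,np.round(g[100:118,c]))
# hanger: knob in hand
s=env.read_state();print(s['tcp_pos'])
E
```

```text
5 298 350 [225 298 299 319 349 350] [562.145  82.19 ] [587.526  77.518] [574.836  79.854] 25.80732736448459
30 298 350 [298 299 300 319 348 349 421] [559.82   70.869] [585.655  66.114] [572.738  68.492] 26.269205864460798
55 299 350 [299 300 319 347 348 349] [557.926  59.042] [583.716  54.294] [570.821  56.668] 26.223462882786514
80 300 349 [230 299 300 301 319 347 348] [555.962  46.775] [581.18   42.132] [568.571  44.454] 25.641803688237772
100 300 349 [208 213 214 299 300 301 319 346 347 348 416] [553.91   36.707] [579.508  31.994] [566.709  34.351] 26.028305174757612
260 [235. 235. 236. 235. 235. 235. 234. 235. 234. 234. 224. 148.  84.  79.
  83.  82.  81.  81.]
390 [229. 229. 228. 229. 228. 227. 228. 228. 230. 229. 221. 189. 173. 171.
 170. 168. 170. 151.]
[552.337 -44.441 178.423]
```

>>> send_rows(
  steps=[1,0,0.1,0,0,0,2.5,0,0.1,0,0,0,4,0,0.1,0,0,0,5.5,0,0.1,0,0,0,7,0,0.1,0,0,0,8.5,0,0.1,0,0,0,10,0,0.1,0,0,0,11.5,0,0.1,0,0,0,13,0,0.1,0,0,0,14.5,0,0.1,0,0,0,16,0,0.1,0,0,0,17.5,0,0.1,0,0,0,18.6,0,0.1,0,0,0,19.4,0,0.1,0,0,0,19.8,0,0.1,0,0,0,20,0,0.1,0,0,0,20,0,0.1,0,0,0,20,0,0.1,0,0,0],
)

```text
clock: 8.77
tcp_pos: [588.3, 152.2, 177.5]
tool_rot: [180.0, 0.0, 79.6]
wrist_force: [-0.5, -0.1, -5.6]
grip_width: 23.3
```

```bash
python3 -c "
from h import *
to((590.8,169.3,177),79.7)"
```

```text
t 8.7667 tcp [588.335 152.23  177.519] [179.995   0.018  79.582] F [-0.524 -0.143 -5.561] w 23.289994879713326
shift cm [ 1.723 -0.066  0.051] rv [ 0.     0.    -0.002]
```

>>> send_rows(
  steps=[0.3,0,0.1,0,0,0,0.6,-0.03,0.2,0,0,0,0.9,-0.05,0.3,0,0,0,1.2,-0.06,0.3,0,0,0,1.4,-0.06,0.3,0,0,0,1.4,-0.06,0.3,0,0,0,1.4,-0.06,0.3,0,0,0],
)

```text
clock: 9.35
tcp_pos: [590.3, 166.9, 174.5]
tool_rot: [180.0, 0.0, 79.6]
wrist_force: [-0.2, -0.5, -4.9]
grip_width: 23.2
```

>>> send_rows(
  steps=[0.1,0,0,0,0,0,0.2,0,0,0,0,0,0.3,0,0,0,0,0,0.3,0,0,0,0,0,0.3,0,0,0,0,0],
)

```text
clock: 9.77
tcp_pos: [590.8, 169.2, 174.5]
tool_rot: [-180.0, 0.0, 79.6]
wrist_force: [-1.3, -4.7, -3.5]
grip_width: 23.4
```

>>> send_rows(
  steps=[0.1,0,0,0,0,0,0.1,0,0,0,0,0,0.1,0,0,0,0,0],
)

```text
clock: 10.02
tcp_pos: [590.9, 169.5, 174.4]
tool_rot: [-180.0, 0.1, 79.6]
wrist_force: [-2.9, -8.5, -1.8]
grip_width: 23.7
```

>>> send_rows(
  steps=[0,0,0.1,0,0,0,0,0,0.2,0,0,0,0,0,0.2,0,0,0,0,0,0.2,0,0,0],
)

```text
clock: 10.35
tcp_pos: [591.1, 169.3, 173.4]
tool_rot: [180.0, 0.0, 79.6]
wrist_force: [-8.5, -10.2, 11.9]
grip_width: 23.2
```

>>> send_rows(
  steps=[-0.05,0,-0.1,0,0,0,-0.05,0,-0.1,0,0,0,-0.05,0,-0.1,0,0,0],
  squeeze=10,
)

```text
clock: 10.6
tcp_pos: [591.1, 169.9, 173.6]
tool_rot: [180.0, 0.0, 79.6]
wrist_force: [-1.4, -5.4, -0.5]
grip_width: 23.6
```

>>> send_rows(
  steps=[0,0,0,0,0,0,0,0,0,0,0,0,0,0,0,0,0,0,0,0,0,0,0,0,0,0,0,0,0,0,0,0,0,0,0,0,0,0,0,0,0,0,0,0,0,0,0,0],
  fingers=0.3,
)

```text
clock: 11.27
tcp_pos: [590.9, 170.3, 173.5]
tool_rot: [180.0, 0.0, 79.6]
wrist_force: [-0.0, 0.8, 0.4]
grip_width: 65.7
```

```bash
python3 - <<'E'
from h import *
import cv2
to((590.8,169.3,174),79.6)
out=[]
for n in('wrist','scene','side'):
    im=eyes.get_image(n)[:,:,::-1];cv2.imwrite(f'pics/{n}4.png',im)
    if n=='wrist': W=cv2.resize(im,(480,300))
    else: 
        x,y=(310,160) if n=='scene' else (220,160)
        out.append(cv2.resize(im[y:y+120,x:x+160],(400,300),interpolation=cv2.INTER_CUBIC))
cv2.imwrite('pics/c4.png',np.vstack([np.hstack([W,np.zeros((300,320,3),np.uint8)]),np.hstack(out)]))
E
```

```text
t 11.2667 tcp [590.913 170.302 173.495] [179.996   0.001  79.629] F [-0.031  0.761  0.402] w 65.72387564760233
shift cm [-0.101  0.007 -0.05 ] rv [0.    0.    0.001]
```

View pics/c4.png

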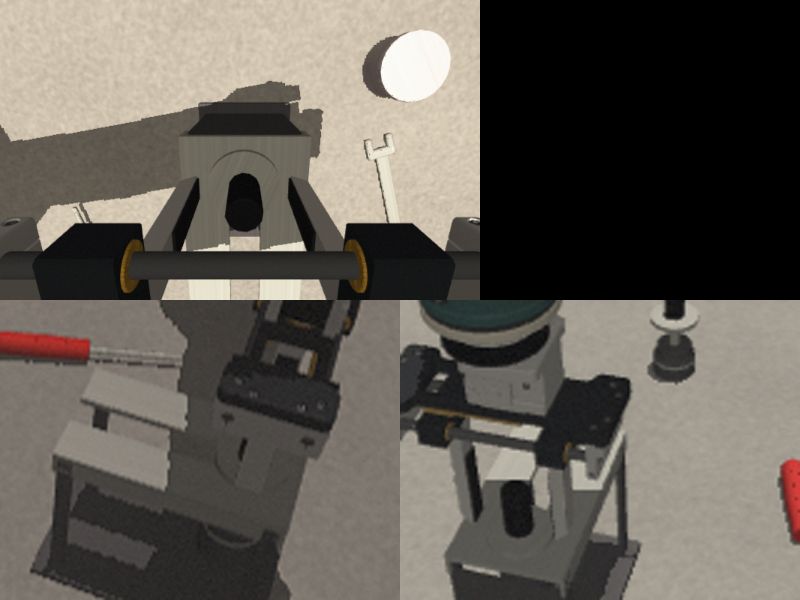

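The fingers are open, and the hanger is upright with its flange flat on the sheet at the closed end. Retreating upward and clear.

>>> send_rows(
  steps=[0,0,-0.7,0,0,0,0,0,-1.5,0,0,0,0,0,-3,0,0,0,0,0,-5,0,0,0,0,0,-7,0,0,0,0,0,-9,0,0,0,-1,0,-11,0,0,0,-3,0,-12,0,0,0,-5,0,-12,0,0,0,-7,0,-12,0,0,0,-8,0,-12,0,0,0,-8,0,-12,0,0,0,-8,0,-12,0,0,0],
)

```text
clock: 12.5
tcp_pos: [576.4, 91.5, 293.6]
tool_rot: [-180.0, -0.0, 79.6]
wrist_force: [-0.2, 0.7, 0.1]
grip_width: 65.8
```

```bash
python3 - <<'E'
from h import *
import cv2
to((590.8,169.3,174),79.6)
ci=eyes.camera_info('wrist')
out=[]
for n in('wrist','side'):
    im=eyes.get_image(n)[:,:,::-1];cv2.imwrite(f'pics/{n}5.png',im)
for X in((590.8,169,203+7),(590.8,169,166),(590.8,169,160)):
    c=ci['R']@np.array(X)+ci['t'];print(ci['fx']*c[0]/c[2]+ci['cx'],ci['fy']*c[1]/c[2]+ci['cy'])
im=cv2.imread('pics/wrist5.png')
cv2.imwrite('pics/c5.png',np.vstack([cv2.resize(im[40:240,200:460],(520,400)),]))
E
```

```text
t 12.5 tcp [576.436  91.495 293.606] [-179.999   -0.027   79.589] F [-0.164  0.687  0.099] w 65.75998647046207
shift cm [ 7.906  0.007 11.964] rv [-0. -0. -0.]
324.8464967617765 101.86812273470781
324.8114848186538 101.63237402403726
324.80747224754947 101.60535585880658
```

View pics/c5.png

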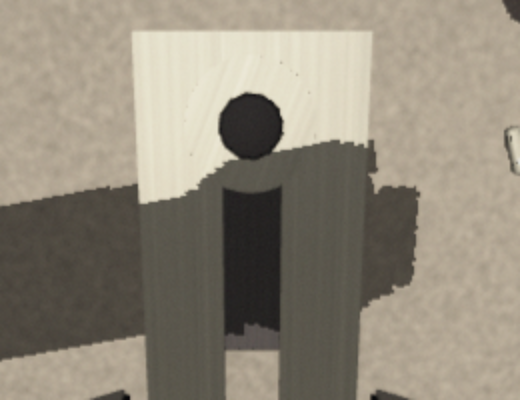

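```bash
python3 - <<'E'
from h import *
import cv2
g=cv2.imread('pics/wrist5.png').mean(2);ci=eyes.camera_info('wrist')
n,l,st,c=cv2.connectedComponentsWithStats((g[80:125,295:355]<60).astype(np.uint8)); i=1+st[1:,4].argmax(); print(st[i],c[i]+[295,80])
k=ray(ci,c[i]+[295,80],208)
d=np.array([np.cos(np.radians(79.7)),np.sin(np.radians(79.7))])
print('edgecol',np.round(g[50:62,325]),'flange col',np.round(g[128:142,325]))
for e in(54.5,55.5,56.5):print('knob->rail end',(ray(ci,(325.5,e),160)-k)@d,k)
for e in(134.5,135.5,136.5):print('flange front->knob',(k-ray(ci,(325.5,e),166))@d)
E
```

```text
[ 15   7  31  33 809] [325.074 102.822]
edgecol [163. 164. 165. 164. 170. 193. 222. 221. 221. 221. 221. 222.] flange col [85. 87. 87. 86. 87. 86. 86. 82. 63. 35. 36. 35. 36. 34.]
knob->rail end 38.23696626185281 [590.749 169.507]
knob->rail end 37.46590898214933 [590.749 169.507]
knob->rail end 36.693727463117774 [590.749 169.507]
flange front->knob 26.654908947238482
flange front->knob 27.50763262426914
flange front->knob 28.361676617681763
```

```bash
python3 -c "
from h import *
print(workorder.hand_in())"
```

```text
the job is handed in; nothing more can be done
None
```

I gripped the deep-socket hanger by its knob and brought its neck in through the rail slot's open end. I slid it along until it touched the closed end, lowered the flange onto the sheet, released it and backed off. I handed the job in at about 12.6 s on the robot's clock.

- **At the closed end:** the push force rose to about 8.5 N when the neck touched. After release, the knob axis measured 37.5–38 mm from the rail's far edge. The rail dimensions give 38 mm, so it is home to within the measurement accuracy of about 1 mm.
- **Resting on the flange:** the tool had risen 51 mm from the pick-up height when the flange took the load, as expected. The last pictures show the hanger upright and its flange flat on the sheet.
- **Forces:** the highest wrist force reading at the end of any move was about 18 N, with the flange pressed on the sheet. The robot was clear of everything at hand-in.
- **Short hanger:** I did not touch it. It was still standing in the side view taken just after release, but I did not measure its position again.
- **Disagreement:** the scene and side cameras first disagreed by 6–10 mm on the hanger positions. I positioned the grasp and the slot entry from the wrist camera instead, and its own checks agreed.

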